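Find the heavy side of the spray-booth fan wheel and hold it down

ROBOT

A 6-joint arm with a two-finger parallel gripper is mounted at the origin on the work surface. World frame = base frame: x ahead of the robot, y to its left, z up, the work surface at z = 0. Lengths are in m, angles in rad, forces in N, time in s.
With the tool pointing down it reaches from about 0.375 to 0.925 m from the base axis. Payload 5.7 kg.
Tool frame: the origin (TCP) lies between the finger pads; the fingertips stand tcp_to_tips ahead of it and the grasp point (between the pads) is the TCP (tcp_to_tips is the distance from the TCP to the fingertips, in m); x points along the fingers, y is the direction in which the jaws open and shut, and the axes are right-handed (so a half turn about x gives the same grasp; the last joint's range is limited). The gripper opens to 88 mm and grips with 3 to 60 N. Pads are 20 mm wide; open, the fingers measure 115 mm over their backs; the gripper's body (75 mm by 178 mm) begins 61 mm behind the grasp point.
Start: joints at [1.133, 0.359, 1.51, -0, 1.272, -0.115], TCP at [0.19, 0.569, 0.242] pointing down, gripper open.
Joint ranges: [-2.97, 2.97], [-1.01, 2.36], [0.21, 2.38], [-0.96, 4.11], [0.2, 2.71], [-2.98, 2.98]. Speed limits (rad/s): [2.39, 2.39, 3.14, 3.14, 3.14, 3.14].

INTERFACE

Orientations are given as a rotation vector (axis times angle).
In Python, from bench import sense, read_camera, sign_off, tcp_to_tips gives the robot as it stands.
- The arm moves only by the tool apply_moves, never from a script. Its argument "steps" is a list of rows, each an object of numbers: "wx", "wy", "wz": the turn, a rotation vector about the tool's x, y, z in degrees; "x", "y", "z": the shift along the tool's x, y, z in cm; "claw": the opening, from 0 (shut) to 1 (fully open). A call has 1 to 10 rows; each row is the pose to reach, as a shift and turn from the pose measured when the call began, along the tool's axes at that moment; what a row does not reach only later rows make up. A row lasts 1/12 s, in which the tool goes at most 41.7 mm and 7.16 degrees, less where a joint would pass 70% of its speed; a pose out of reach is approached as far as the arm can. A call with a gripper value outside its range is refused whole. The fingers move at their own pace and stop on an object; "newtons" is the grip in N (left out, the last holds). Time passes only in rows, so rows that repeat a pose let the fingers close. It gives the time, the measured TCP pose, the force and the opening at its end, in the units of the state.
- sense(): the state, without advancing time (a new reading comes with each control period).
- read_camera(name): name is "scene" or "side" or "wrist"; returns a dict with "img" (400x640x3 uint8, red, green, blue), "mtx" (3x3 intrinsics, pixels), "extrinsics" (4x4, takes a point from camera to world coordinates). Camera axes: x right, y down, z forward; pixel columns grow to the right and rows downward; lengths in m; the calibration is good to about 2 mm. A picture is of the moment at which its call begins. There is no depth.
- sign_off(): hands the job in, once; it reports no verdict.
The state is a dict: "time": time; "joint_pos": joint angles; "qd": joint speeds; "joint_torque": joint torques, N m; "tcp_pos": TCP position; "tool_rot": TCP orientation; "ft_force": force on the tool from outside, world axes, zero at the start; "moment": the same for the moment, N m; "finger_gap": finger opening in m.
Only numpy, scipy, OpenCV 4.12 (cv2) and the standard library are available. Lean on these libraries where they do the work, as an engineer would, in place of code of your own. Each camera call takes 0.05 s, during which the arm holds its last target.

TASK

The spray-booth fan shakes because dried glaze has caked unevenly inside its wheel, which is now on the balancing stand. Turn the wheel by hand and find its heavy side by feel, then bring the heavy side straight down below the axle and finish while still gripping the wheel, holding it motionless there so that a colleague can mark the heavy spot. Leave the clip tray, beaker, spray bottle and pot alone.

Things in the scene. Friction and masses are not known exactly. Their poses are not given: they have to be found in the camera images.
- stand: Green balancing stand, fixed on the table: open base frame 230 x 220 mm, 14 mm high, and two A-frame uprights 88 mm either side of the middle along the axle, topped by bearing housings 50 mm in diameter and 28 mm long (tops 160 mm above the table). Origin: centre of its underside, on the table. Its x axis is level, parallel to the axle and points roughly away from the robot; z is up.
- axle (a point): Point on the level 16 mm steel axle, in the middle of the wheel, 135 mm straight above the stand's origin; axes as the stand's (it does not turn with the wheel). The wheel turns endlessly both ways; its bearings are stiff with grease: they drag with about 0.085 N m plus 0.05 N m per rad/s, equally both ways. The axle sticks out to 125 mm either side.
- wheel: Aluminium fan wheel with flat faces, 200 mm in diameter, 40 mm wide, upright on the axle; rim top 235 mm above the table, to be gripped across its faces. Origin: its centre, on the axle. x axis: along the axle, as the stand's x; z axis: from the axle to the red stripe. Heavy side: a cake of glaze hidden inside at any angle to the stripe; it pulls with 0.1 to 0.2 N m when level with the axle.
- stripe (a point): Middle of a red stripe 12 mm wide painted across the wheel's rim and 42 mm down both faces, 100 mm from the axle (a blue one lies opposite): only a reference for the wheel's angle. Let go with its heavy side far out to one side, the wheel sags slowly towards heavy side down but sticks 25 to 50 degrees short of it, equally on either side; it also sticks with the heavy side near the top.
- clip_tray: Blue open plastic tray of steel balance clips, 90 x 120 x 35 mm, loose on the table. Origin: centre of its underside. To be left alone.
- clay_beaker: Small off-white clay beaker, 64 mm across, 75 mm high, loose on the table. Origin: centre of its underside. To be left alone.
- spray_bottle: White spray bottle with a blue trigger head, 76 mm across, 185 mm high, loose on the table. Origin: centre of its underside. To be left alone.
- pinch_pot: Terracotta bowl, 100 mm across, 60 mm high, loose on the table. Origin: centre of its underside. To be left alone.

How it is judged:
At the end, for the whole second after the job is handed in: The heavy side points straight down from the axle within 12 degrees, the wheel is motionless (under 0.05 rad/s) and the fingers are gripping it (over 3 N), through the last second (y of cake in the frame of axle between -0.0125 and 0.0125 m and z of cake in the frame of axle below 0 m and contact force between the fingers and wheel above 3 N and angular speed of wheel below 0.05 rad/s); the arm keeps its last pose, push and grip.
It fails at once if a bystander is shifted by more than 20 mm or knocked over (distance of any of clip_tray, clay_beaker, spray_bottle, pinch_pot from where it was at the start of the episode above 0.02 m or angle between any of clip_tray, clay_beaker, spray_bottle, pinch_pot's own z axis and vertical above 0.35 rad).
It also fails if it takes over 72 s, if anything falls off the work surface, if the arm or the gripper's body presses on something with over 40 N, if the wrist force passes 120 N, or if a joint passes its speed limit or range.

## Working session

There is one attempt and no reset: what is moved stays moved. The work goes in short steps, Python scripts to look and compute and a tool call to move; the robot and the scene stay as the last step left them, time stands still between calls to the robot, and variables do not carry over. Pictures are saved under pics/ and viewed, and the job is handed in when it is done.

Besides the shell and the picture viewer there is one more tool, called after "Call:" by a JSON object that holds its "op" and its "data", one argument or row to a line. apply_moves: Moves the arm, as the interface text tells. Its arguments: {"type":"object","properties":{"steps":{"type":"array","items":{"type":"object","properties":{"wx":{"type":"number"},"wy":{"type":"number"},"wz":{"type":"number"},"x":{"type":"number"},"y":{"type":"number"},"z":{"type":"number"},"claw":{"type":"number"}}}},"newtons":{"type":"number"}},"required":["steps"]}

```bash
mkdir -p pics; ls
python3 - <<'E'
from bench import *
import cv2
print(sense(), tcp_to_tips)
for n in ["scene","side","wrist"]:
    c=read_camera(n); cv2.imwrite(f"pics/{n}0.png",c["img"][:,:,::-1]); print(n,c["mtx"].tolist(),c["extrinsics"].round(4).tolist())
E
```

```text
pics
{'time': 0.0, 'joint_pos': array([ 1.13290036e+00,  3.59467990e-01,  1.51141924e+00,  2.79702862e-06,
        1.27249582e+00, -1.15080692e-01]), 'qd': array([-0.00019505, -0.00103511, -0.00083768, -0.00011151,  0.00029934,
       -0.00126752]), 'joint_torque': array([-6.26897872e-04, -5.15371120e+01, -2.70722884e+01,  6.74677198e-02,
        3.50769027e-02, -1.30003004e-04]), 'tcp_pos': array([0.1900607 , 0.56841702, 0.24083662]), 'tool_rot': array([ 0.25200005,  1.55640088, -0.25471427]), 'ft_force': array([0.20343759, 0.34540002, 0.43266598]), 'moment': array([ 0.02389028, -0.00603136, -0.04758258]), 'finger_gap': 0.0877521941551825} 0.019
scene [[379.95064882209437, 0.0, 322.3574978965564], [0.0, 379.95064882209437, 197.34690033481272], [0.0, 0.0, 1.0]] [[-0.8643, 0.3843, -0.3244, 0.8024], [0.5029, 0.6668, -0.55, 0.5643], [0.005, -0.6385, -0.7696, 0.9378], [0.0, 0.0, 0.0, 1.0]]
side [[388.5095821669808, 0.0, 324.12967214467], [0.0, 388.5095821669808, 198.23560981575673], [0.0, 0.0, 1.0]] [[0.7741, -0.4293, 0.4652, -0.0449], [-0.6328, -0.5458, 0.5493, -0.5959], [0.0181, -0.7196, -0.6942, 0.8952], [0.0, 0.0, 0.0, 1.0]]
wrist [[309.6488072181845, 0.0, 324.25943562179526], [0.0, 309.6488072181845, 200.20352851428743], [0.0, 0.0, 1.0]] [[0.317, 0.9162, 0.245, 0.1231], [0.9484, -0.3058, -0.0834, 0.5911], [-0.0015, 0.2588, -0.9659, 0.3846], [0.0, 0.0, 0.0, 1.0]]
```

View pics/scene0.png

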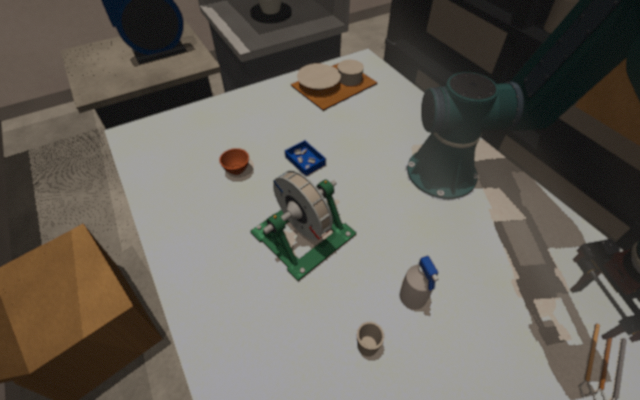

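View pics/side0.png

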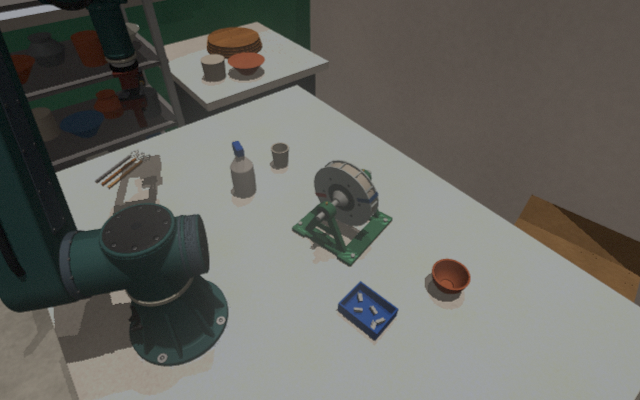

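View pics/wrist0.png

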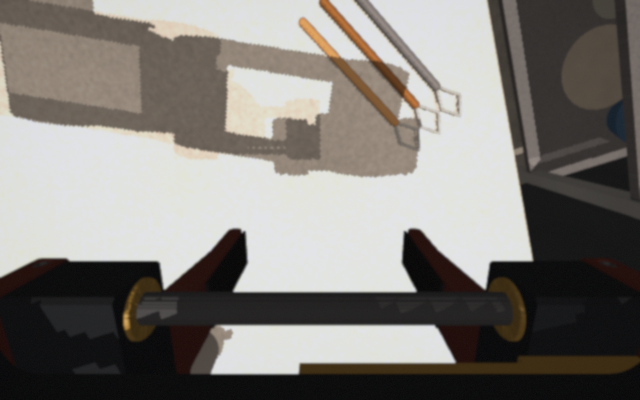

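The scene view shows the wheel at about (300,205), and the side view at about (345,193). The bottle and beaker are on the +y side, the tray and pot on −y. I'll enlarge both.

Run:
```python
import cv2
a=cv2.imread("pics/scene0.png")[155:285,240:365]; b=cv2.imread("pics/side0.png")[150:270,285:400]
cv2.imwrite("pics/sc_c.png",cv2.resize(a,None,fx=4.6,fy=4.6,interpolation=cv2.INTER_CUBIC))
cv2.imwrite("pics/sd_c.png",cv2.resize(b,None,fx=5,fy=5,interpolation=cv2.INTER_CUBIC))
```

```text
(no output)
```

View pics/sc_c.png

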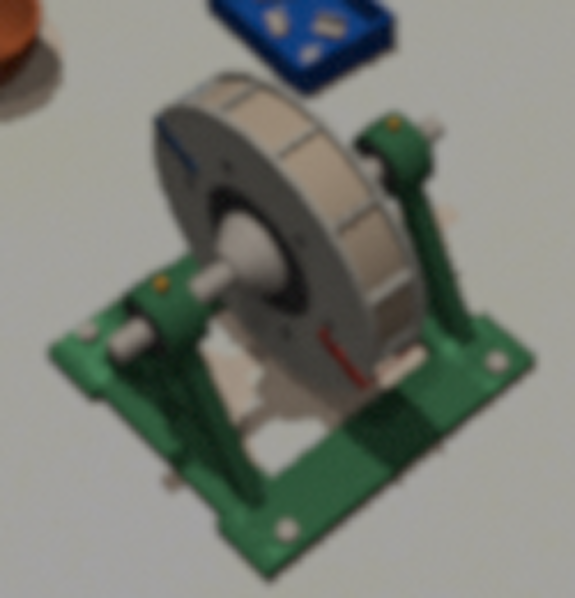

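View pics/sd_c.png

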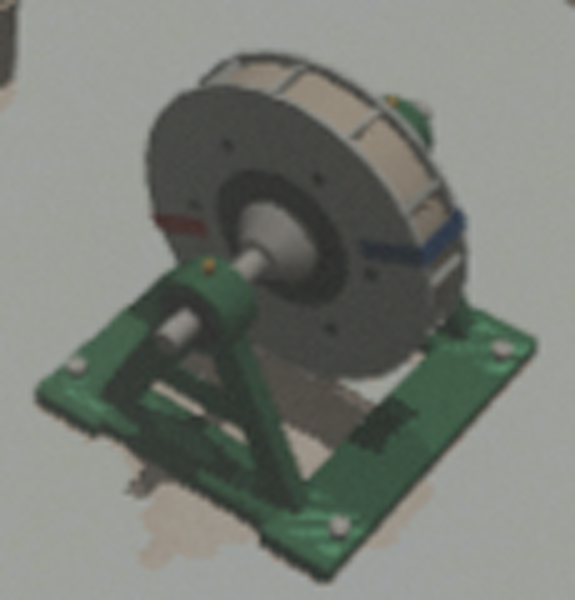

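```bash
cat > h.py <<'E'
import numpy as np, cv2
from scipy.optimize import least_squares
from bench import *
from scipy.spatial.transform import Rotation as R
CAM={}
def cam(n):
    c=read_camera(n); return c
def proj(c,P):
    T=np.linalg.inv(c["extrinsics"]); p=(T[:3,:3]@np.atleast_2d(P).T).T+T[:3,3]
    q=(c["mtx"]@p.T).T; return q[:,:2]/q[:,2:]
def ray(c,uv,z):
    d=c["extrinsics"][:3,:3]@np.linalg.inv(c["mtx"])@np.array([uv[0],uv[1],1.]); o=c["extrinsics"][:3,3]
    return o+d*(z-o[2])/d[2]
E
python3 - <<'E'
from h import *
sc=read_camera("scene"); sd=read_camera("side")
s=lambda u,v:(240+u/4.6,155+v/4.6); d=lambda u,v:(285+u/5,150+v/5)
# local stand coords
obs=[(sc,(.125,0,.135),s(118,350)),(sc,(-.125,0,.135),s(436,126)),
(sd,(-.125,0,.135),d(170,340)),
(sc,(.115,.11,.0),s(268,578)),(sc,(-.115,.11,.014),s(534,355)),(sc,(.115,-.11,.014),s(50,350)),
(sd,(-.115,-.11,0.0),d(325,580)),(sd,(.115,-.11,.014),d(537,345)),(sd,(-.115,.11,.014),d(38,388))]
def W(p,l):
    c_,s_=np.cos(p[2]),np.sin(p[2]); return np.array([p[0]+c_*l[0]-s_*l[1],p[1]+s_*l[0]+c_*l[1],l[2]])
f=lambda p:np.concatenate([proj(c,W(p,l))[0]-np.array(o) for c,l,o in obs])
r=least_squares(f,[.55,0,0],loss="soft_l1"); print(r.x,np.degrees(r.x[2])); print(r.fun.reshape(-1,2).round(1))
for n,c,uv,z in [("tray",sc,(305,158),.02),("pot",sc,(235,157),.05),("beaker",sc,(370,333),.07),("bottle",sc,(416,295),.03),("tray",sd,(368,308),.02),("pot",sd,(451,274),.06),("beaker",sd,(280,148),.075),("bottle",sd,(244,190),.0)]:
    p=ray(c,uv,z); print(n,p.round(3))
E
```

```text
[ 0.52555578 -0.01433704  0.22764599] 13.043154621688052
[[-0.8 -0.1]
 [-0.  -0.9]
 [-1.1 -0.2]
 [ 0.1  1.2]
 [ 1.2 -1.1]
 [-1.7 -1.1]
 [ 0.5  0.5]
 [ 0.4 -2.4]
 [-1.4 -0.9]]
tray [ 0.379 -0.273  0.02 ]
pot [ 0.592 -0.366  0.05 ]
beaker [0.545 0.348 0.07 ]
bottle [0.375 0.316 0.03 ]
tray [ 0.377 -0.28   0.02 ]
pot [ 0.595 -0.358  0.06 ]
beaker [0.544 0.345 0.075]
bottle [0.368 0.311 0.   ]
```

```bash
cat >> h.py <<'E'
YAW=np.radians(13.04); AX=np.array([.5256,-.0143,.135])
ex=np.array([np.cos(YAW),np.sin(YAW),0]); ey=np.array([-np.sin(YAW),np.cos(YAW),0]); ez=np.array([0,0,1.])
S=np.column_stack([ex,ey,ez])
def tool(phi,r,sgn=None):
    """tool pose gripping at rim angle phi (deg about axle x from top) radius r"""
    p=np.radians(phi); rad=S@np.array([0,-np.sin(p),np.cos(p)])
    x=-rad; y=ex*sgn; z=np.cross(x,y)
    return AX+r*rad, R.from_matrix(np.column_stack([x,y,z]))
def cur():
    s=sense(); return s["tcp_pos"],R.from_rotvec(s["tool_rot"]),s
def rel(P,Q):
    p,q,s=cur(); return (q.inv().apply(P-p)*100).round(2),np.degrees((q.inv()*Q).as_rotvec()).round(2)
def stripe(c,a,face):
    p=np.radians(a); d=lambda r,x:AX+ex*x+r*(S@np.array([0,-np.sin(p),np.cos(p)]))
    return proj(c,np.array([d(.058,face*.02),d(.1,face*.02),d(.1,-face*.02)]))
E
python3 - <<'E'
from h import *
p,q,s=cur(); print(q.as_matrix().round(3))
for sg in (1,-1): print(sg,rel(*tool(0,.2,sg)),rel(*tool(0,.085,sg)))
sc=read_camera("scene"); sd=read_camera("side")
for a in range(-130,-79,10): print(a,((stripe(sc,a,1)-[240,155])*4.6).round(),((stripe(sd,a,-1)-[285,150])*5).round())
E
```

```text
[[-0.     0.317  0.948]
 [-0.001  0.948 -0.317]
 [-1.    -0.001 -0.   ]]
1 (array([ -9.34, -44.66,  50.3 ]), array([5.846e+01, 2.000e-02, 5.000e-02])) (array([  2.16, -44.65,  50.3 ]), array([5.846e+01, 2.000e-02, 5.000e-02]))
-1 (array([ -9.34, -44.66,  50.3 ]), array([-1.2154e+02, -6.0000e-02,  2.0000e-02])) (array([  2.16, -44.65,  50.3 ]), array([-1.2154e+02, -6.0000e-02,  2.0000e-02]))
-130 [[310. 331.]
 [348. 390.]
 [397. 352.]] [[216. 246.]
 [172. 255.]
 [212. 220.]]
-120 [[317. 328.]
 [359. 387.]
 [409. 348.]] [[208. 232.]
 [159. 231.]
 [200. 196.]]
-110 [[321. 324.]
 [368. 379.]
 [418. 340.]] [[203. 217.]
 [150. 207.]
 [191. 172.]]
-100 [[324. 316.]
 [374. 368.]
 [424. 328.]] [[199. 203.]
 [144. 183.]
 [185. 148.]]
-90 [[325. 307.]
 [376. 352.]
 [427. 312.]] [[199. 190.]
 [142. 160.]
 [184. 125.]]
-80 [[323. 295.]
 [374. 332.]
 [426. 292.]] [[200. 178.]
 [144. 139.]
 [186. 104.]]
```

Call:
{"op": "apply_moves", "data": {
  "steps": [
    {"x":-9.3,"y":0,"z":0,"claw":1},
    {"x":-9.3,"y":-11,"z":12.5,"wx":15,"claw":1},
    {"x":-9.3,"y":-22,"z":25,"wx":30,"claw":1},
    {"x":-9.3,"y":-33,"z":37,"wx":45,"claw":1},
    {"x":-9.3,"y":-44.66,"z":50.3,"wx":58.5,"claw":1},
    {"x":-9.3,"y":-44.66,"z":50.3,"wx":58.5,"claw":1},
    {"x":-9.3,"y":-44.66,"z":50.3,"wx":58.5,"claw":1},
    {"x":-9.3,"y":-44.66,"z":50.3,"wx":58.5,"claw":1},
    {"x":-9.3,"y":-44.66,"z":50.3,"wx":58.5,"claw":1},
    {"x":-9.3,"y":-44.66,"z":50.3,"wx":58.5,"claw":1}
  ]
}}

```text
invalid input
```

Run:
```python
from h import *
p,q,s=cur(); print(s["joint_pos"].round(2),p,rel(*tool(0,.2,1)))
```

```text
[ 1.13  0.36  1.51 -0.    1.27 -0.12] [0.1902655  0.56886281 0.24142986] (array([ -9.34, -44.67,  50.3 ]), array([5.846e+01, 1.000e-02, 3.000e-02]))
```

Call:
{"op": "apply_moves", "data": {
  "steps": [
    {"x":-9.3,"y":0,"z":0,"wx":0,"wy":0,"wz":0,"claw":1},
    {"x":-9.3,"y":-11,"z":12.5,"wx":15,"wy":0,"wz":0,"claw":1},
    {"x":-9.3,"y":-22,"z":25,"wx":30,"wy":0,"wz":0,"claw":1},
    {"x":-9.3,"y":-33,"z":37,"wx":45,"wy":0,"wz":0,"claw":1},
    {"x":-9.3,"y":-44.7,"z":50.3,"wx":58.5,"wy":0,"wz":0,"claw":1},
    {"x":-9.3,"y":-44.7,"z":50.3,"wx":58.5,"wy":0,"wz":0,"claw":1},
    {"x":-9.3,"y":-44.7,"z":50.3,"wx":58.5,"wy":0,"wz":0,"claw":1},
    {"x":-9.3,"y":-44.7,"z":50.3,"wx":58.5,"wy":0,"wz":0,"claw":1},
    {"x":-9.3,"y":-44.7,"z":50.3,"wx":58.5,"wy":0,"wz":0,"claw":1},
    {"x":-9.3,"y":-44.7,"z":50.3,"wx":58.5,"wy":0,"wz":0,"claw":1}
  ],
  "newtons": 15
}}

```text
time: 1.18
tcp_pos: [0.3764, 0.2444, 0.3185]
tool_rot: [1.045, 1.305, -1.045]
ft_force: [0.2, 0.5, 0.0]
finger_gap: 0.0878
```

Run:
```python
from h import *
p,q,s=cur(); print(s["joint_pos"].round(2),p,rel(*tool(0,.2,1)))
```

```text
[ 0.42  0.07  1.7  -0.    1.37  0.2 ] [0.37635542 0.24439089 0.31848971] (array([-1.64,  8.9 , 28.51]), array([-0.4 ,  0.01, -0.03]))
```

Call:
{"op": "apply_moves", "data": {
  "steps": [
    {"x":-1.6,"y":8.9,"z":28.5,"wx":-0.4,"wy":0,"wz":0,"claw":1},
    {"x":-1.6,"y":8.9,"z":28.5,"wx":-0.4,"wy":0,"wz":0,"claw":1},
    {"x":-1.6,"y":8.9,"z":28.5,"wx":-0.4,"wy":0,"wz":0,"claw":1},
    {"x":-1.6,"y":8.9,"z":28.5,"wx":-0.4,"wy":0,"wz":0,"claw":1},
    {"x":-1.6,"y":8.9,"z":28.5,"wx":-0.4,"wy":0,"wz":0,"claw":1},
    {"x":-1.6,"y":8.9,"z":28.5,"wx":-0.4,"wy":0,"wz":0,"claw":1},
    {"x":-1.6,"y":8.9,"z":28.5,"wx":-0.4,"wy":0,"wz":0,"claw":1},
    {"x":-1.6,"y":8.9,"z":28.5,"wx":-0.4,"wy":0,"wz":0,"claw":1},
    {"x":-1.6,"y":8.9,"z":28.5,"wx":-0.4,"wy":0,"wz":0,"claw":1}
  ]
}}

```text
time: 1.93
tcp_pos: [0.527, -0.0168, 0.3345]
tool_rot: [1.043, 1.306, -1.043]
ft_force: [-0.8, 0.3, -1.1]
finger_gap: 0.0878
```

Run:
```python
from h import *
p,q,s=cur(); print(s["joint_pos"].round(2),p,rel(*tool(0,.2,1)),rel(*tool(0,.085,1)),s["ft_force"],s["moment"])
c=read_camera("wrist"); cv2.imwrite("pics/w1.png",c["img"][:,:,::-1])
```

```text
[-0.16  0.18  1.53 -0.    1.43 -0.39] [ 0.52699122 -0.01676986  0.33446322] (array([-0.05, -0.08, -0.27]), array([-0.22,  0.05, -0.05])) (array([11.45, -0.09, -0.28]), array([-0.22,  0.05, -0.05])) [-0.79905402  0.30672796 -1.05443499] [-0.0526407   0.04735994  0.00807679]
```

View pics/w1.png

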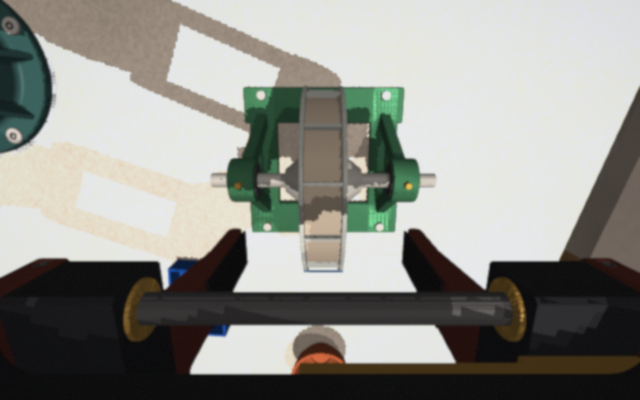

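Call:
{"op": "apply_moves", "data": {
  "steps": [
    {"x":4,"y":-0.1,"z":-0.3,"wx":-0.2,"wy":0,"wz":0,"claw":1},
    {"x":8,"y":-0.1,"z":-0.3,"wx":-0.2,"wy":0,"wz":0,"claw":1},
    {"x":11.4,"y":-0.1,"z":-0.3,"wx":-0.2,"wy":0,"wz":0,"claw":1},
    {"x":11.4,"y":-0.1,"z":-0.3,"wx":-0.2,"wy":0,"wz":0,"claw":0.6},
    {"x":11.4,"y":-0.1,"z":-0.3,"wx":-0.2,"wy":0,"wz":0,"claw":0.3},
    {"x":11.4,"y":-0.1,"z":-0.3,"wx":-0.2,"wy":0,"wz":0,"claw":0.3},
    {"x":11.4,"y":-0.1,"z":-0.3,"wx":-0.2,"wy":0,"wz":0,"claw":0.3},
    {"x":11.4,"y":-0.1,"z":-0.3,"wx":-0.2,"wy":0,"wz":0,"claw":0.3}
  ],
  "newtons": 15
}}

```text
time: 2.65
tcp_pos: [0.5255, -0.0119, 0.2226]
tool_rot: [1.04, 1.306, -1.036]
ft_force: [0.1, -0.4, -0.5]
finger_gap: 0.0578
```

```bash
cat >> h.py <<'E'
def tau(s):
    # torque ABOUT axle x exerted by outside on tool, from force at TCP (and moment variants)
    r=s["tcp_pos"]-AX; f=s["ft_force"]; return float(np.cross(r,f)@ex), float(s["moment"]@ex)
def phi():
    p,q,s=cur(); d=S.T@(p-AX); x=S.T@q.as_matrix()[:,0]
    return np.degrees(np.arctan2(-d[1],d[2])), np.hypot(d[1],d[2]), d[0], np.degrees(np.arctan2(x[1],-x[2]))
E
python3 - <<'E'
from h import *
p,q,s=cur(); print(s["joint_pos"].round(2),p,rel(*tool(0,.085,1)),s["ft_force"],s["moment"],s["finger_gap"],phi(),tau(s))
c=read_camera("wrist"); cv2.imwrite("pics/w2.png",c["img"][:,:,::-1])
for f in (20,40,60,80,-20,-40,-60): print(f,rel(*tool(f,.085,1)))
E
```

```text
[-0.15  0.27  1.7   0.    1.17 -0.38] [ 0.52551438 -0.01193272  0.2226243 ] (array([ 0.26, -0.05,  0.23]), array([ 0.09,  0.05, -0.22])) [ 0.0845944  -0.37153659 -0.54482629] [-0.07982033  0.0853066   0.04076893] 0.05778787286777667 (np.float64(-1.5202739998566888), np.float64(0.08765515688535454), np.float64(0.0004507219032228225), np.float64(-0.05402484258987193)) (0.03212159167057706, -0.05851415115455644)
20 (array([ 0.75, -0.03,  3.13]), array([ 0.11, 20.05, -0.18]))
40 (array([ 2.23, -0.04,  5.69]), array([ 0.14, 40.05, -0.16]))
60 (array([ 4.49, -0.05,  7.58]), array([ 0.17, 60.05, -0.14]))
80 (array([ 7.26, -0.06,  8.59]), array([ 0.2 , 80.05, -0.11]))
-20 (array([ 0.74, -0.02, -2.68]), array([  0.04, -19.95,  -0.21]))
-40 (array([ 2.22, -0.02, -5.24]), array([ 1.000e-02, -3.995e+01, -2.200e-01]))
-60 (array([ 4.48, -0.03, -7.14]), array([-3.000e-02, -5.995e+01, -2.200e-01]))
```

View pics/w2.png

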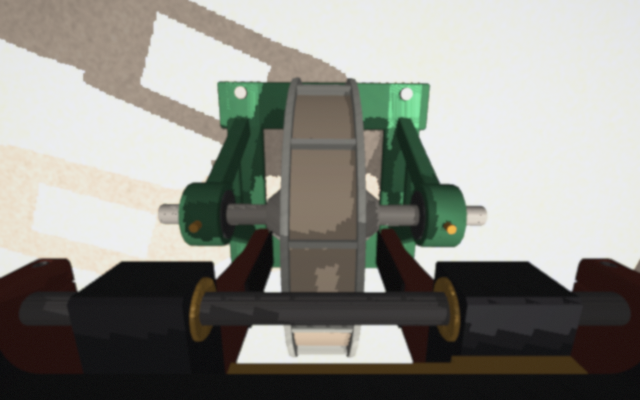

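Call:
{"op": "apply_moves", "data": {
  "steps": [
    {"x":0.2,"y":0,"z":0.2,"wx":0,"wy":0,"wz":0,"claw":0.3},
    {"x":0.2,"y":0,"z":0.2,"wx":0,"wy":0,"wz":0,"claw":0.3},
    {"x":0.2,"y":0,"z":0.2,"wx":0,"wy":0,"wz":0,"claw":0.3},
    {"x":0.2,"y":0,"z":0.2,"wx":0,"wy":0,"wz":0,"claw":0.3},
    {"x":0.2,"y":0,"z":0.2,"wx":0,"wy":0,"wz":0,"claw":0.3}
  ]
}}

```text
time: 3.12
tcp_pos: [0.5252, -0.0146, 0.2211]
tool_rot: [1.04, 1.306, -1.038]
ft_force: [-2.8, -1.3, 6.1]
finger_gap: 0.0402
```

Run:
```python
from h import *
p,q,s=cur(); print(s["joint_pos"].round(2),p,rel(*tool(0,.085,1)),s["ft_force"],s["moment"],s["finger_gap"],phi(),tau(s))
for f in (0,20,40,60,80,-20,-40,-60,-80): print(f,rel(*tool(f,.085,1)))
```

```text
[-0.16  0.27  1.7  -0.    1.17 -0.39] [ 0.52515101 -0.01459567  0.22110678] (array([ 0.11,  0.05, -0.02]), array([ 0.06,  0.08, -0.13])) [-2.77280948 -1.31255975  6.14979287] [-0.40926016  0.84836787 -0.07528536] 0.040232449860118445 (np.float64(0.12425736688717733), np.float64(0.08610698741706527), np.float64(-0.0005041227481122994), np.float64(-0.0818740396028249)) (0.05508621082368762, -0.20728818841277408)
0 (array([ 0.11,  0.05, -0.02]), array([ 0.06,  0.08, -0.13]))
20 (array([0.63, 0.05, 2.89]), array([ 0.08, 20.08, -0.12]))
40 (array([2.11, 0.04, 5.44]), array([ 0.1 , 40.08, -0.11]))
60 (array([4.37, 0.03, 7.34]), array([ 0.12, 60.08, -0.09]))
80 (array([7.15, 0.03, 8.34]), array([ 1.400e-01,  8.008e+01, -7.000e-02]))
-20 (array([ 0.62,  0.05, -2.93]), array([  0.03, -19.92,  -0.14]))
-40 (array([ 2.09,  0.05, -5.49]), array([ 1.000e-02, -3.992e+01, -1.500e-01]))
-60 (array([ 4.35,  0.05, -7.39]), array([-2.000e-02, -5.992e+01, -1.500e-01]))
-80 (array([ 7.12,  0.04, -8.4 ]), array([-5.000e-02, -7.992e+01, -1.500e-01]))
```

Call:
{"op": "apply_moves", "data": {
  "steps": [
    {"x":0.03,"y":0.05,"z":0.75,"wx":0,"wy":5,"wz":0,"claw":0.3},
    {"x":0.13,"y":0.05,"z":1.49,"wx":0,"wy":10,"wz":0,"claw":0.3},
    {"x":0.29,"y":0.05,"z":2.23,"wx":0,"wy":15,"wz":0,"claw":0.3},
    {"x":0.52,"y":0.05,"z":2.94,"wx":0,"wy":20,"wz":0,"claw":0.3},
    {"x":0.81,"y":0.05,"z":3.63,"wx":0,"wy":25,"wz":0,"claw":0.3},
    {"x":1.15,"y":0.05,"z":4.3,"wx":0,"wy":30,"wz":0,"claw":0.3}
  ]
}}

```text
time: 3.62
tcp_pos: [0.5344, -0.0557, 0.2104]
tool_rot: [1.372, 1.726, -0.784]
ft_force: [-4.4, 8.5, -7.9]
finger_gap: 0.0399
```

```bash
cat > st.py <<'E'
from h import *
import sys
p,q,s=cur(); print(s["time"],s["joint_pos"].round(2),s["ft_force"].round(2),s["moment"].round(3),round(s["finger_gap"],4),np.round(phi(),4),np.round(tau(s),3))
if len(sys.argv)>1:
    r=float(sys.argv[1])/1000
    for f in sys.argv[2:]: print(f,*rel(*tool(float(f),r,1)))
E
python3 st.py 86 20 40 60 0
```

```text
3.6167 [-0.5   0.47  1.55  0.39  1.5  -0.83] [-4.45  8.53 -7.94] [ 0.42   0.146 -0.117] 0.0399 [ 2.93247e+01  8.64000e-02 -7.00000e-04  3.03374e+01] [-0.366  0.442]
20 [ 0.18  0.08 -1.39] [  0.1  -10.34  -0.08]
40 [0.16 0.07 1.6 ] [ 0.12  9.66 -0.06]
60 [1.17 0.06 4.41] [ 0.13 29.66 -0.04]
0 [ 1.22  0.08 -4.19] [  0.09 -30.34  -0.1 ]
```

Call:
{"op": "apply_moves", "data": {
  "steps": [
    {"x":0.03,"y":0.05,"z":0.8,"wx":0,"wy":5,"wz":0,"claw":0.3},
    {"x":0.16,"y":0.05,"z":1.6,"wx":0,"wy":9.7,"wz":0,"claw":0.3},
    {"x":0.3,"y":0.05,"z":2.3,"wx":0,"wy":15,"wz":0,"claw":0.3},
    {"x":0.52,"y":0.05,"z":3.0,"wx":0,"wy":20,"wz":0,"claw":0.3},
    {"x":0.83,"y":0.05,"z":3.7,"wx":0,"wy":25,"wz":0,"claw":0.3},
    {"x":1.17,"y":0.05,"z":4.4,"wx":0,"wy":29.7,"wz":0,"claw":0.3}
  ]
}}

```text
time: 4.12
tcp_pos: [0.5416, -0.0876, 0.1783]
tool_rot: [1.681, 2.115, -0.443]
ft_force: [-4.9, 8.1, -1.2]
finger_gap: 0.0397
```

```bash
python3 st.py 86 60 50 70 80
```

```text
4.1167 [-0.67  0.79  1.39  0.6   1.85 -1.01] [-4.86  8.12 -1.23] [ 0.307  0.034 -0.158] 0.0397 [ 6.00004e+01  8.66000e-02 -9.00000e-04  6.03690e+01] [-0.298  0.307]
60 [0.06 0.09 0.  ] [ 0.11 -0.37 -0.01]
50 [ 0.2   0.09 -1.49] [  0.11 -10.37  -0.02]
70 [0.18 0.09 1.49] [ 0.11  9.63 -0.  ]
80 [0.56 0.08 2.95] [1.100e-01 1.963e+01 1.000e-02]
```

Call:
{"op": "apply_moves", "data": {
  "steps": [
    {"x":0,"y":0.05,"z":0,"wx":0,"wy":0,"wz":0,"claw":0.75},
    {"x":0,"y":0.05,"z":0,"wx":0,"wy":0,"wz":0,"claw":0.75},
    {"x":0,"y":0.05,"z":0,"wx":0,"wy":0,"wz":0,"claw":0.75}
  ]
}}

```text
time: 4.37
tcp_pos: [0.5424, -0.0876, 0.1786]
tool_rot: [1.679, 2.113, -0.444]
ft_force: [-0.2, 0.6, 0.1]
finger_gap: 0.0565
```

```bash
cat > look.py <<'E'
from h import *
import sys
n=sys.argv[1]
out=[]
for k,(x0,y0) in (("scene",(240,155)),("side",(285,150))):
    c=read_camera(k); out.append(cv2.resize(c["img"][y0:y0+130,x0:x0+125,::-1],(400,416),interpolation=cv2.INTER_CUBIC))
cv2.imwrite(f"pics/{n}.png",np.hstack(out)); print(sense()["time"])
E
python3 look.py l1; python3 st.py
```

```text
4.4667
4.4667 [-0.66  0.79  1.39  0.6   1.85 -1.01] [-0.66  0.25  0.4 ] [-0.384 -0.027  0.019] 0.0635 [5.91695e+01 8.71000e-02 1.00000e-04 6.01691e+01] [-0.048 -0.38 ]
```

View pics/l1.png

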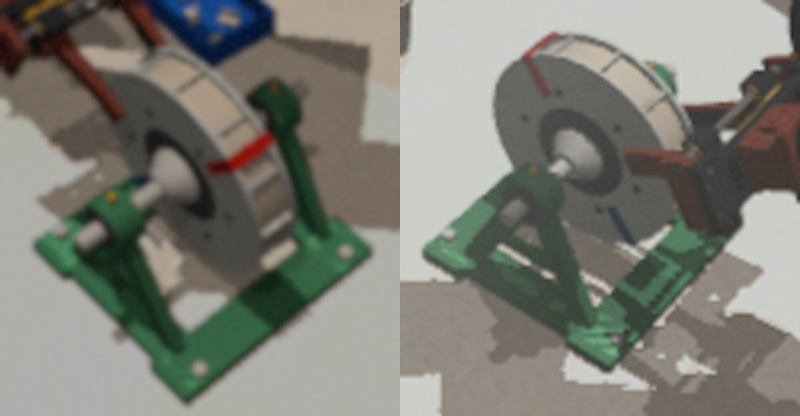

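```bash
cat > ang.py <<'E'
from h import *
import sys
def pts(a):
    p=np.radians(a); u=S@np.array([0,-np.sin(p),np.cos(p)]); nrm=u
    A=[(AX+r*u+ex*fx*.0203, ex*fx) for fx in(1,-1) for r in np.linspace(.062,.097,8)]
    A+=[(AX+.1005*u+ex*x,u) for x in np.linspace(-.018,.018,8)]
    return A
def score(cs,a):
    sc=0
    for off,ch in((0,0),(180,2)):
        A=pts(a+off)
        for c in cs:
            img=c["f"]; o=c["extrinsics"][:3,3]
            V=[P for P,n in A if (o-P)@n>0.25*np.linalg.norm(o-P)]
            if not V: continue
            uv=proj(c,np.array(V)).astype(np.float32)
            s=cv2.remap(img,uv[None,:,0].copy(),uv[None,:,1].copy(),cv2.INTER_LINEAR)[0]
            m=s[:,ch]-np.maximum(s[:,1],s[:,2-ch])
            sc+=np.clip(m,0,40).sum()
    return sc
def angle(names=("scene","side"),save=None):
    cs=[]
    for n in names:
        c=read_camera(n); c["f"]=cv2.GaussianBlur(c["img"],(0,0),.7).astype(np.float32); cs.append(c)
        c["img0"]=c["img"]
    g=np.arange(-180,180,1.); v=np.array([score(cs,a) for a in g])
    k=v.argmax(); w=[(k+i)%360 for i in range(-8,9)]; ww=np.clip(v[w]-.5*v[k],0,None)
    best=g[k]+(ww*np.arange(-8,9)).sum()/ww.sum()
    v2=v.copy(); v2[[(k+i)%360 for i in range(-20,21)]]=0
    return best,v[k],g[v2.argmax()],v2.max()
if __name__=="__main__":
    print(sense()["time"],[np.round(angle((n,)),1) for n in ("scene","side")])
E
python3 ang.py
```

```text
4.4667 [array([-36.5, 640. ,  82. , 167.1]), array([-31.9, 541.7,  62. , 300.9])]
```

Call:
{"op": "apply_moves", "data": {
  "steps": [
    {"x":0,"y":0,"z":0,"wx":0,"wy":0,"wz":0,"claw":0.75},
    {"x":0,"y":0,"z":0,"wx":0,"wy":0,"wz":0,"claw":0.75}
  ]
}}

```text
time: 4.73
tcp_pos: [0.5427, -0.0866, 0.1809]
tool_rot: [1.675, 2.111, -0.442]
ft_force: [0.1, -0.2, 0.1]
finger_gap: 0.0662
```

```bash
python3 ang.py; python3 st.py;python3 look.py l2
```

```text
4.7333 [array([-18.8, 708.8,  84. , 157. ]), array([-15.5, 561.5,  62. , 285.6])]
4.8333 [-0.66  0.78  1.39  0.6   1.85 -1.01] [ 0.81 -0.02  0.26] [-0.404 -0.092 -0.024] 0.0659 [5.86309e+01 8.72000e-02 2.00000e-04 6.01191e+01] [-0.01  -0.415]
4.9333
```

View pics/l2.png

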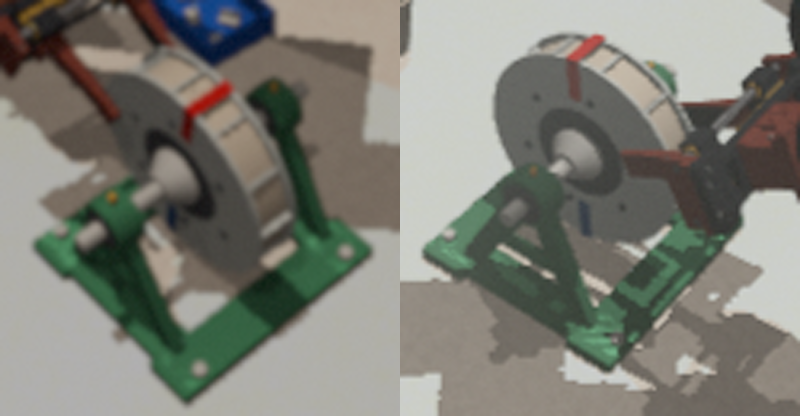

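```bash
python3 st.py 140 60 40 20 0 -20 -40 -50
```

```text
4.9333 [-0.66  0.79  1.39  0.6   1.85 -1.01] [-0.42  0.35  0.3 ] [-0.434 -0.044 -0.078] 0.0661 [5.88843e+01 8.70000e-02 1.00000e-04 6.01631e+01] [-0.042 -0.433]
60 [-5.3  -0.01  0.15] [ 0.25 -0.16 -0.  ]
40 [-4.44  0.01 -4.63] [  0.25 -20.16  -0.05]
20 [-2.    0.03 -8.84] [  0.24 -40.16  -0.09]
0 [  1.73   0.04 -11.95] [  0.23 -60.16  -0.13]
-20 [  6.31   0.05 -13.6 ] [  0.21 -80.16  -0.18]
-40 [ 11.17   0.05 -13.59] [   0.18 -100.16   -0.22]
-50 [ 13.53   0.05 -12.95] [   0.17 -110.16   -0.24]
```

Call:
{"op": "apply_moves", "data": {
  "steps": [
    {"x":-3,"y":0,"z":0.1,"wx":0,"wy":0,"wz":0,"claw":0.75},
    {"x":-5.3,"y":0,"z":0.1,"wx":0,"wy":0,"wz":0,"claw":0.75},
    {"x":-5.2,"y":0,"z":-1,"wx":0,"wy":-6,"wz":0,"claw":0.75},
    {"x":-5,"y":0,"z":-2.8,"wx":0,"wy":-13,"wz":0,"claw":0.75},
    {"x":-4.4,"y":0,"z":-4.6,"wx":0,"wy":-20,"wz":0,"claw":0.75},
    {"x":-3.7,"y":0,"z":-6.1,"wx":0,"wy":-27,"wz":0,"claw":0.75},
    {"x":-2.9,"y":0,"z":-7.5,"wx":0,"wy":-34,"wz":0,"claw":0.75},
    {"x":-2,"y":0,"z":-8.8,"wx":0,"wy":-40,"wz":0,"claw":0.75},
    {"x":-0.8,"y":0,"z":-10,"wx":0,"wy":-47,"wz":0,"claw":0.75},
    {"x":0.5,"y":0,"z":-11.1,"wx":0,"wy":-54,"wz":0,"claw":0.75}
  ]
}}

```text
time: 5.77
tcp_pos: [0.5292, -0.029, 0.2757]
tool_rot: [1.108, 1.385, -0.991]
ft_force: [-0.5, -0.0, -0.6]
finger_gap: 0.0659
```

```bash
python3 ang.py; python3 st.py 140 0 -10 -20 -30 -40 -50
```

```text
5.7667 [array([ 36.8, 378.9, -45. , 114.4]), array([ 41.2, 506.4, -14. ,  45.3])]
5.8667 [-0.24  0.24  1.6   0.1   1.34 -0.5 ] [0.36 0.22 0.5 ] [-0.131  0.01   0.08 ] 0.0658 [ 3.5876e+00  1.4130e-01 -5.0000e-04  6.0055e+00] [-0.022 -0.125]
0 [ 0.2   0.05 -0.87] [ 0.6  -6.   -0.37]
-10 [ 0.66  0.08 -3.26] [  0.57 -16.    -0.42]
-20 [ 1.54  0.1  -5.54] [  0.53 -26.    -0.47]
-30 [ 2.79  0.11 -7.63] [  0.49 -36.    -0.52]
-40 [ 4.39  0.12 -9.47] [  0.45 -46.    -0.56]
-50 [  6.29   0.13 -11.01] [  0.41 -56.    -0.61]
```

Call:
{"op": "apply_moves", "data": {
  "steps": [
    {"x":0.4,"y":0,"z":-1.8,"wx":0,"wy":-7,"wz":0,"claw":0.8},
    {"x":0.5,"y":0,"z":-3,"wx":0,"wy":-14,"wz":0,"claw":0.8},
    {"x":1.2,"y":0,"z":-4.7,"wx":0,"wy":-21,"wz":0,"claw":0.8},
    {"x":1.9,"y":0.1,"z":-6.2,"wx":0,"wy":-28,"wz":0,"claw":0.8},
    {"x":2.7,"y":0.1,"z":-7.5,"wx":0,"wy":-35,"wz":0,"claw":0.8},
    {"x":3.6,"y":0.1,"z":-8.7,"wx":0,"wy":-42,"wz":0,"claw":0.8},
    {"x":5,"y":0.1,"z":-10,"wx":0,"wy":-49,"wz":0,"claw":0.8},
    {"x":6.3,"y":0.1,"z":-11,"wx":0,"wy":-56,"wz":0,"claw":0.8},
    {"x":6.3,"y":0.1,"z":-11,"wx":0,"wy":-56,"wz":0,"claw":0.8},
    {"x":6.3,"y":0.1,"z":-11,"wx":0,"wy":-56,"wz":0,"claw":0.8}
  ]
}}

```text
time: 6.7
tcp_pos: [0.5001, 0.0907, 0.2219]
tool_rot: [0.462, 0.591, -1.274]
ft_force: [-0.2, -0.5, -0.4]
finger_gap: 0.0704
```

```bash
python3 ang.py; python3 st.py 86 -50; python3 look.py l3
```

```text
6.7 [array([ 45.7, 325.2, -60. , 317.7]), array([ 45.8, 503.7,  22. ,  61.1])]
6.8 [ 0.57  0.48  1.74 -0.83  1.38  0.7 ] [ 0.04 -0.25 -0.29] [ 0.289  0.155 -0.034] 0.07 [-4.95891e+01  1.39500e-01 -1.00000e-04 -4.99018e+01] [-0.008  0.317]
-50 [ 5.35 -0.05 -0.09] [ 0.03 -0.1  -0.63]
6.9
```

View pics/l3.png

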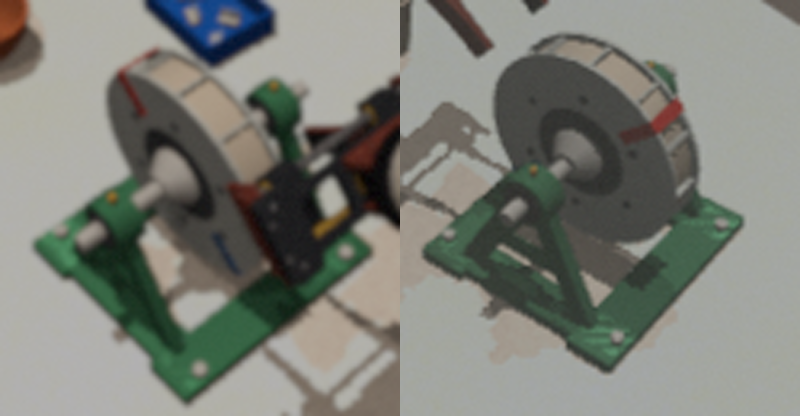

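Call:
{"op": "apply_moves", "data": {
  "steps": [
    {"x":2.7,"y":0,"z":0,"wx":0,"wy":0,"wz":-0.6,"claw":0.8},
    {"x":5.3,"y":-0.05,"z":-0.1,"wx":0,"wy":0,"wz":-0.6,"claw":0.8},
    {"x":5.3,"y":-0.05,"z":-0.1,"wx":0,"wy":0,"wz":-0.6,"claw":0.8},
    {"x":5.3,"y":-0.05,"z":-0.1,"wx":0,"wy":0,"wz":-0.6,"claw":0.8},
    {"x":5.3,"y":-0.05,"z":-0.1,"wx":0,"wy":0,"wz":-0.6,"claw":0.8},
    {"x":5.3,"y":-0.05,"z":-0.1,"wx":0,"wy":0,"wz":-0.6,"claw":0.8},
    {"x":5.3,"y":-0.05,"z":-0.1,"wx":0,"wy":0,"wz":-0.6,"claw":0.8},
    {"x":5.3,"y":-0.05,"z":-0.1,"wx":0,"wy":0,"wz":-0.6,"claw":0.8},
    {"x":5.3,"y":-0.05,"z":-0.1,"wx":0,"wy":0,"wz":-0.6,"claw":0.8},
    {"x":5.3,"y":-0.05,"z":-0.1,"wx":0,"wy":0,"wz":-0.6,"claw":0.8}
  ]
}}

```text
time: 7.73
tcp_pos: [0.5111, 0.0502, 0.1921]
tool_rot: [0.472, 0.588, -1.283]
ft_force: [-0.2, -0.5, 0.2]
finger_gap: 0.0702
```

```bash
python3 ang.py; python3 st.py 86 -50
```

```text
7.7333 [array([ 46.8, 277.3, -81. , 165. ]), array([ 45.9, 506.8, -61. , 145.2])]
7.8333 [ 0.49  0.51  1.79 -0.88  1.28  0.73] [-0.08 -1.12  0.23] [ 0.277  0.116 -0.013] 0.0701 [-4.92206e+01  8.71000e-02  3.00000e-04 -4.98623e+01] [0.076 0.296]
-50 [ 0.11 -0.03 -0.12] [-0.17 -0.14 -0.1 ]
```

Call:
{"op": "apply_moves", "data": {
  "steps": [
    {"x":0.1,"y":0,"z":0,"wx":0,"wy":0,"wz":0,"claw":0.3},
    {"x":0.1,"y":0,"z":0,"wx":0,"wy":0,"wz":0,"claw":0.3},
    {"x":0.1,"y":0,"z":0,"wx":0,"wy":0,"wz":0,"claw":0.3},
    {"x":0.1,"y":0,"z":0,"wx":0,"wy":0,"wz":0,"claw":0.3},
    {"x":0.1,"y":0,"z":0,"wx":0,"wy":0,"wz":0,"claw":0.3},
    {"x":0.1,"y":0,"z":0,"wx":0,"wy":0,"wz":0,"claw":0.3},
    {"x":0.1,"y":0,"z":0,"wx":0,"wy":0,"wz":0,"claw":0.3},
    {"x":0.1,"y":0,"z":0,"wx":0,"wy":0,"wz":0,"claw":0.3}
  ]
}}

```text
time: 8.5
tcp_pos: [0.5108, 0.0491, 0.1912]
tool_rot: [0.472, 0.588, -1.285]
ft_force: [-2.7, 0.3, 1.0]
finger_gap: 0.0402
```

```bash
python3 st.py 86 -44 -38 -32 -26 -20 -14 -8 -2 4 10; python3 ang.py
```

```text
8.5 [ 0.49  0.51  1.79 -0.88  1.28  0.73] [-2.69  0.3   0.96] [ 0.261  0.51  -0.484] 0.0402 [-4.91944e+01  8.61000e-02 -1.00000e-04 -4.98692e+01] [0.012 0.369]
-44 [0.05 0.02 0.78] [-0.16  5.87 -0.06]
-38 [0.19 0.02 1.67] [-0.16 11.87 -0.06]
-32 [0.42 0.02 2.54] [-0.16 17.87 -0.07]
-26 [0.74 0.02 3.38] [-0.15 23.87 -0.08]
-20 [1.15 0.03 4.18] [-0.15 29.87 -0.09]
-14 [1.64 0.03 4.94] [-0.15 35.87 -0.1 ]
-8 [2.2  0.03 5.64] [-0.14 41.87 -0.11]
-2 [2.84 0.03 6.28] [-0.14 47.87 -0.11]
4 [3.54 0.03 6.84] [-0.13 53.87 -0.12]
10 [4.29 0.03 7.34] [-0.13 59.87 -0.13]
8.5 [array([ 46.9, 276. , -45. , 270.8]), array([ 46. , 509.5, -48. , 148.4])]
```

Call:
{"op": "apply_moves", "data": {
  "steps": [
    {"x":0.05,"y":0,"z":0.8,"wx":0,"wy":5.9,"wz":0,"claw":0.3},
    {"x":0.19,"y":0,"z":1.7,"wx":0,"wy":11.9,"wz":0,"claw":0.3},
    {"x":0.42,"y":0,"z":2.5,"wx":0,"wy":17.9,"wz":0,"claw":0.3},
    {"x":0.74,"y":0,"z":3.4,"wx":0,"wy":23.9,"wz":0,"claw":0.3},
    {"x":1.15,"y":0,"z":4.2,"wx":0,"wy":29.9,"wz":0,"claw":0.3},
    {"x":1.64,"y":0,"z":4.9,"wx":0,"wy":35.9,"wz":0,"claw":0.3},
    {"x":2.2,"y":0,"z":5.6,"wx":0,"wy":41.9,"wz":0,"claw":0.3},
    {"x":2.84,"y":0,"z":6.3,"wx":0,"wy":47.9,"wz":0,"claw":0.3},
    {"x":3.54,"y":0,"z":6.8,"wx":0,"wy":53.9,"wz":0,"claw":0.3},
    {"x":4.3,"y":0,"z":7.3,"wx":0,"wy":59.9,"wz":0,"claw":0.3}
  ],
  "newtons": 25
}}

```text
time: 9.43
tcp_pos: [0.5282, -0.0282, 0.2196]
tool_rot: [1.159, 1.451, -0.96]
ft_force: [-1.2, 5.8, -17.5]
finger_gap: 0.04
```

```bash
python3 st.py 86 16 22 28 34 40 46 52 58 64 70; python3 ang.py
```

```text
9.4333 [-0.29  0.31  1.66  0.17  1.26 -0.58] [ -1.24   5.81 -17.53] [ 0.374  0.18  -0.195] 0.04 [ 9.45320e+00  8.58000e-02 -6.00000e-04  1.04241e+01] [-0.256  0.405]
16 [0.02 0.06 0.98] [-0.01  5.58 -0.25]
22 [0.16 0.06 1.87] [ 0.   11.58 -0.25]
28 [0.38 0.06 2.74] [ 0.02 17.58 -0.25]
34 [0.7  0.06 3.59] [ 0.03 23.58 -0.25]
40 [1.1  0.06 4.39] [ 0.04 29.58 -0.25]
46 [1.59 0.06 5.15] [ 0.06 35.58 -0.25]
52 [2.15 0.06 5.85] [ 0.07 41.58 -0.25]
58 [2.78 0.05 6.49] [ 0.08 47.58 -0.25]
64 [3.47 0.05 7.07] [ 0.1  53.58 -0.24]
70 [4.23 0.05 7.56] [ 0.11 59.58 -0.24]
9.4333 [array([104.3, 411.6,  16. , 253.2]), array([108.6, 168.1,  16. ,  71.6])]
```

Call:
{"op": "apply_moves", "data": {
  "steps": [
    {"x":0.02,"y":0.05,"z":1,"wx":0,"wy":5.6,"wz":0,"claw":0.3},
    {"x":0.16,"y":0.05,"z":1.9,"wx":0,"wy":11.6,"wz":0,"claw":0.3},
    {"x":0.38,"y":0.05,"z":2.7,"wx":0,"wy":17.6,"wz":0,"claw":0.3},
    {"x":0.7,"y":0.05,"z":3.6,"wx":0,"wy":23.6,"wz":0,"claw":0.3},
    {"x":1.1,"y":0.05,"z":4.4,"wx":0,"wy":29.6,"wz":0,"claw":0.3},
    {"x":1.59,"y":0.05,"z":5.1,"wx":0,"wy":35.6,"wz":0,"claw":0.3},
    {"x":2.15,"y":0.05,"z":5.8,"wx":0,"wy":41.6,"wz":0,"claw":0.3},
    {"x":2.78,"y":0.05,"z":6.5,"wx":0,"wy":47.6,"wz":0,"claw":0.3},
    {"x":3.47,"y":0.05,"z":7.1,"wx":0,"wy":53.6,"wz":0,"claw":0.3},
    {"x":4.2,"y":0.05,"z":7.6,"wx":0,"wy":59.6,"wz":0,"claw":0.3}
  ]
}}

```text
time: 10.37
tcp_pos: [0.543, -0.094, 0.1632]
tool_rot: [1.78, 2.234, -0.316]
ft_force: [-4.6, 28.2, -7.7]
finger_gap: 0.04
```

```bash
python3 st.py 86 70; python3 ang.py; python3 look.py l4
```

```text
10.3667 [-0.69  0.9   1.34  0.66  1.95 -1.03] [-4.58 28.19 -7.69] [ 0.214 -0.48  -0.914] 0.04 [ 7.09404e+01  8.63000e-02 -1.00000e-03  7.01725e+01] [-0.176  0.1  ]
70 [ 0.03  0.1  -0.14] [-0.27 -0.17 -0.07]
10.3667 [array([165.3, 689.2,  71. , 241.7]), array([169.9, 499.9,  87. , 223.5])]
10.5667
```

View pics/l4.png

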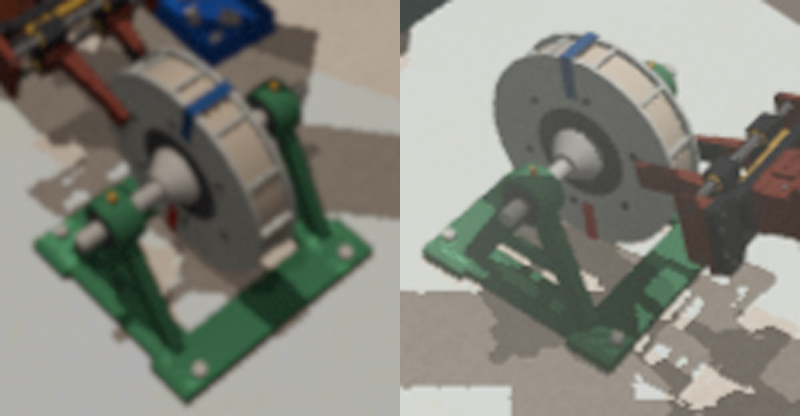

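Call:
{"op": "apply_moves", "data": {
  "steps": [
    {"x":0,"y":0.1,"z":0,"wx":0,"wy":0,"wz":0,"claw":0.8},
    {"x":0,"y":0.1,"z":0,"wx":0,"wy":0,"wz":0,"claw":0.8},
    {"x":0,"y":0.1,"z":0,"wx":0,"wy":0,"wz":0,"claw":0.8},
    {"x":0,"y":0.1,"z":0,"wx":0,"wy":0,"wz":0,"claw":0.8},
    {"x":0,"y":0.1,"z":0,"wx":0,"wy":0,"wz":0,"claw":0.8},
    {"x":0,"y":0.1,"z":0,"wx":0,"wy":0,"wz":0,"claw":0.8},
    {"x":-2,"y":0.1,"z":0,"wx":0,"wy":0,"wz":0,"claw":0.8},
    {"x":-5,"y":0.1,"z":0,"wx":0,"wy":0,"wz":0,"claw":0.8}
  ]
}}

```text
time: 11.23
tcp_pos: [0.5538, -0.1386, 0.1771]
tool_rot: [1.778, 2.237, -0.325]
ft_force: [0.5, -0.1, -0.2]
finger_gap: 0.0703
```

```bash
python3 ang.py;  python3 st.py 140 60 40 20 0
```

```text
11.2333 [array([128.6, 637.3, -19. , 132.5]), array([128.1, 241.7,  18. ,  58.3])]
11.3333 [-0.73  0.92  1.23  0.65  2.03 -1.  ] [ 0.23 -1.05 -0.83] [-0.442 -0.01   0.018] 0.0704 [7.21175e+01 1.39700e-01 4.00000e-04 6.96124e+01] [ 0.157 -0.433]
60 [ 0.15 -0.06 -2.95] [-0.4  -9.61 -0.21]
40 [ 1.78 -0.1  -7.53] [ -0.43 -29.61  -0.14]
20 [  4.88  -0.14 -11.27] [ -0.46 -49.61  -0.06]
0 [  9.08  -0.17 -13.73] [-4.800e-01 -6.961e+01  2.000e-02]
```

Call:
{"op": "apply_moves", "data": {
  "steps": [
    {"x":0,"y":0,"z":-2,"wx":0,"wy":-6,"wz":0,"claw":0.8},
    {"x":0.3,"y":0,"z":-4,"wx":0,"wy":-13,"wz":0,"claw":0.8},
    {"x":0.9,"y":-0.1,"z":-5.8,"wx":0,"wy":-20,"wz":0,"claw":0.8},
    {"x":1.7,"y":-0.1,"z":-7.5,"wx":0,"wy":-27,"wz":0,"claw":0.8},
    {"x":2.7,"y":-0.1,"z":-9,"wx":0,"wy":-34,"wz":0,"claw":0.8},
    {"x":3.7,"y":-0.1,"z":-10.3,"wx":0,"wy":-41,"wz":0,"claw":0.8},
    {"x":4.9,"y":-0.1,"z":-11.3,"wx":0,"wy":-49.6,"wz":0,"claw":0.8},
    {"x":4.9,"y":-0.1,"z":-11.3,"wx":0,"wy":-49.6,"wz":0,"claw":0.8},
    {"x":4.9,"y":-0.1,"z":-11.3,"wx":0,"wy":-49.6,"wz":0,"claw":0.8},
    {"x":4.9,"y":-0.1,"z":-11.3,"wx":0,"wy":-49.6,"wz":0,"claw":0.8}
  ]
}}

```text
time: 12.17
tcp_pos: [0.5363, -0.0602, 0.2668]
tool_rot: [1.264, 1.588, -0.89]
ft_force: [0.8, -0.2, 0.1]
finger_gap: 0.0701
```

```bash
python3 ang.py;  python3 st.py 86 20 30
```

```text
12.1667 [array([113.5, 502.7, -13. , 137.8]), array([114.7, 174.6,   6. ,  67.8])]
12.2667 [-0.43  0.35  1.52  0.27  1.5  -0.7 ] [-0.24 -1.07  0.07] [-0.254  0.014 -0.014] 0.0703 [20.3789  0.1392  0.     20.1397] [ 0.125 -0.244]
20 [ 5.32  0.02 -0.08] [-0.53 -0.14  0.21]
30 [5.45 0.03 1.41] [-0.54  9.86  0.16]
```

Call:
{"op": "apply_moves", "data": {
  "steps": [
    {"x":2.7,"y":0,"z":0,"wx":-0.5,"wy":0,"wz":0.2,"claw":0.8},
    {"x":5.3,"y":0,"z":0,"wx":-0.5,"wy":0,"wz":0.2,"claw":0.8},
    {"x":5.3,"y":0,"z":0,"wx":-0.5,"wy":0,"wz":0.2,"claw":0.8},
    {"x":5.3,"y":0,"z":0,"wx":-0.5,"wy":0,"wz":0.2,"claw":0.8},
    {"x":5.3,"y":0,"z":0,"wx":-0.5,"wy":0,"wz":0.2,"claw":0.8},
    {"x":5.3,"y":0,"z":0,"wx":-0.5,"wy":0,"wz":0.2,"claw":0.8},
    {"x":5.3,"y":0,"z":0,"wx":-0.5,"wy":0,"wz":0.2,"claw":0.8},
    {"x":5.3,"y":0,"z":0,"wx":-0.5,"wy":0,"wz":0.2,"claw":0.8},
    {"x":5.3,"y":0,"z":0,"wx":-0.5,"wy":0,"wz":0.2,"claw":0.8},
    {"x":5.3,"y":0,"z":0,"wx":-0.5,"wy":0,"wz":0.2,"claw":0.8}
  ]
}}

```text
time: 13.1
tcp_pos: [0.5325, -0.0439, 0.2162]
tool_rot: [1.263, 1.587, -0.882]
ft_force: [-0.1, -0.1, 0.6]
finger_gap: 0.0705
```

```bash
python3 ang.py;  python3 st.py 86 20
```

```text
13.1 [array([112.5, 428.7,  53. , 183.2]), array([114. , 183.1,  16. ,  53.3])]
13.2 [-0.4   0.38  1.6   0.29  1.38 -0.72] [-0.78  0.46  0.35] [-0.227  0.065  0.029] 0.0705 [ 2.04776e+01  8.65000e-02 -1.00000e-04  2.01224e+01] [-0.061 -0.207]
20 [ 0.05  0.01 -0.07] [-0.02 -0.12 -0.01]
```

Call:
{"op": "apply_moves", "data": {
  "steps": [
    {"x":0.05,"y":0,"z":0,"wx":0,"wy":0,"wz":0,"claw":0.3},
    {"x":0.05,"y":0,"z":0,"wx":0,"wy":0,"wz":0,"claw":0.3},
    {"x":0.05,"y":0,"z":0,"wx":0,"wy":0,"wz":0,"claw":0.3},
    {"x":0.05,"y":0,"z":0,"wx":0,"wy":0,"wz":0,"claw":0.3},
    {"x":0.05,"y":0,"z":0,"wx":0,"wy":0,"wz":0,"claw":0.3},
    {"x":0.05,"y":0,"z":0,"wx":0,"wy":0,"wz":0,"claw":0.3},
    {"x":0.05,"y":0,"z":0,"wx":0,"wy":0,"wz":0,"claw":0.3},
    {"x":0.05,"y":0,"z":0,"wx":0,"wy":0,"wz":0,"claw":0.3},
    {"x":0.05,"y":0,"z":0,"wx":0,"wy":0,"wz":0,"claw":0.3}
  ]
}}

```text
time: 13.95
tcp_pos: [0.5317, -0.0437, 0.2155]
tool_rot: [1.262, 1.589, -0.883]
ft_force: [-2.8, -1.1, 1.3]
finger_gap: 0.0398
```

```bash
python3 ang.py;  python3 st.py 86 15 10 5 0 -5 -10 -13
```

```text
13.95 [array([112.5, 434.3,  33. , 255.4]), array([114.1, 178.7,  22. ,  53.3])]
14.05 [-0.4   0.38  1.6   0.29  1.38 -0.72] [-4.3  -1.2   2.46] [-0.346  0.562  0.029] 0.0396 [ 2.04473e+01  8.59000e-02 -6.00000e-04  2.01363e+01] [-0.058 -0.211]
15 [ 0.02  0.06 -0.82] [-0.03 -5.14  0.05]
10 [ 0.12  0.06 -1.56] [ -0.02 -10.14   0.05]
5 [ 0.29  0.06 -2.29] [ -0.02 -15.14   0.05]
0 [ 0.52  0.06 -3.01] [-2.000e-02 -2.014e+01  5.000e-02]
-5 [ 0.8   0.06 -3.7 ] [-2.000e-02 -2.514e+01  5.000e-02]
-10 [ 1.15  0.06 -4.36] [-2.000e-02 -3.014e+01  5.000e-02]
-13 [ 1.39  0.06 -4.75] [-1.000e-02 -3.314e+01  5.000e-02]
```

Call:
{"op": "apply_moves", "data": {
  "steps": [
    {"x":0.02,"y":0.05,"z":-0.8,"wx":0,"wy":-5.1,"wz":0,"claw":0.3},
    {"x":0.12,"y":0.05,"z":-1.6,"wx":0,"wy":-10.1,"wz":0,"claw":0.3},
    {"x":0.29,"y":0.05,"z":-2.3,"wx":0,"wy":-15.1,"wz":0,"claw":0.3},
    {"x":0.52,"y":0.05,"z":-3,"wx":0,"wy":-20.1,"wz":0,"claw":0.3},
    {"x":0.8,"y":0.05,"z":-3.7,"wx":0,"wy":-25.1,"wz":0,"claw":0.3},
    {"x":1.15,"y":0.05,"z":-4.35,"wx":0,"wy":-30.1,"wz":0,"claw":0.3},
    {"x":1.39,"y":0.05,"z":-4.75,"wx":0,"wy":-33.1,"wz":0,"claw":0.3},
    {"x":1.39,"y":0.05,"z":-4.75,"wx":0,"wy":-33.1,"wz":0,"claw":0.3},
    {"x":1.39,"y":0.05,"z":-4.75,"wx":0,"wy":-33.1,"wz":0,"claw":0.3},
    {"x":1.39,"y":0.05,"z":-4.75,"wx":0,"wy":-33.1,"wz":0,"claw":0.3}
  ]
}}

```text
time: 14.88
tcp_pos: [0.5207, 0.0053, 0.2182]
tool_rot: [0.895, 1.128, -1.123]
ft_force: [-2.8, 1.8, -4.5]
finger_gap: 0.0398
```

```bash
python3 ang.py;  python3 st.py 86 -13; python3 look.py l5
```

```text
14.8833 [array([ 76.6, 349. , -16. , 149.6]), array([ 79.1, 441.2, -11. ,  96.2])]
14.9833 [ 0.03  0.26  1.74 -0.24  1.1  -0.09] [-3.24  4.1  -5.25] [1.264 0.23  0.081] 0.0401 [-1.35054e+01  8.56000e-02 -4.00000e-04 -1.27398e+01] [-0.499  1.283]
-13 [-0.04  0.04  0.08] [-0.08 -0.26  0.1 ]
15.0833
```

View pics/l5.png

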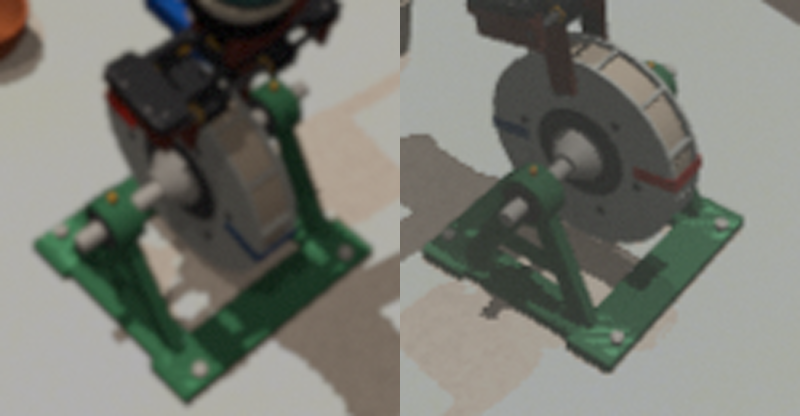

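Call:
{"op": "apply_moves", "data": {
  "steps": [
    {"x":0,"y":0,"z":0,"wx":0,"wy":0,"wz":0,"claw":0.3},
    {"x":0,"y":0,"z":0,"wx":0,"wy":0,"wz":0,"claw":0.3},
    {"x":0,"y":0,"z":0,"wx":0,"wy":0,"wz":0,"claw":0.3},
    {"x":0,"y":0,"z":0,"wx":0,"wy":0,"wz":0,"claw":0.3},
    {"x":0,"y":0,"z":0,"wx":0,"wy":0,"wz":0,"claw":0.3},
    {"x":0,"y":0,"z":0,"wx":0,"wy":0,"wz":0,"claw":0.3},
    {"x":0,"y":0,"z":0,"wx":0,"wy":0,"wz":0,"claw":0.3},
    {"x":0,"y":0,"z":0,"wx":0,"wy":0,"wz":0,"claw":0.3},
    {"x":0,"y":0,"z":0,"wx":0,"wy":0,"wz":0,"claw":0.3},
    {"x":0,"y":0,"z":0,"wx":0,"wy":0,"wz":0,"claw":0.3}
  ]
}}

```text
time: 15.92
tcp_pos: [0.5207, 0.0049, 0.2184]
tool_rot: [0.896, 1.127, -1.124]
ft_force: [-2.3, 2.2, -3.6]
finger_gap: 0.0396
```

```bash
python3 ang.py;  python3 st.py
python3 - <<'E'
from h import *
c=read_camera("side"); cv2.imwrite("pics/end.png",c["img"][:,:,::-1]); print(sense()["qd"].round(4))
E
```

```text
15.9167 [array([ 78.1, 355.8, -16. , 147.6]), array([ 79.1, 449.1, -10. ,  94.7])]
16.0167 [ 0.03  0.26  1.74 -0.25  1.1  -0.09] [-2.19  1.18 -3.36] [ 0.865  0.216 -0.174] 0.04 [-1.33458e+01  8.57000e-02 -4.00000e-04 -1.27836e+01] [-0.203  0.892]
[-0.0011  0.0003  0.0001  0.0011  0.0014 -0.0009]
```

View pics/end.png

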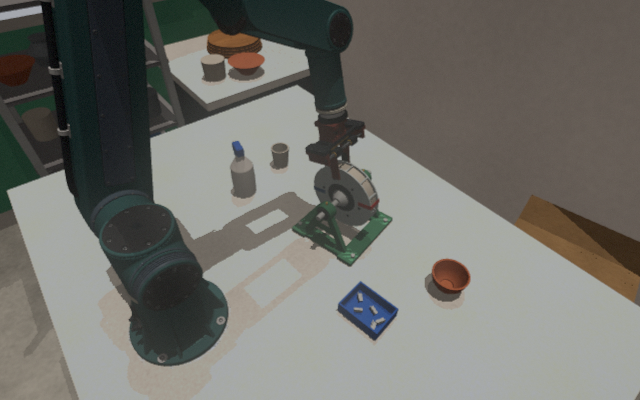

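The final side view shows the wheel gripped at its top, with the red stripe still and low on the right, at about (372,207). The bottle (244,175), beaker (280,155), tray (368,310) and pot (451,276) look unmoved. I'm handing in.

```bash
python3 -c "
from bench import *
print(sign_off())"
```

```text
the job is handed in; nothing more can be done
None
```

The heavy side should now be straight down, to within about 2°, and the gripper is still holding the wheel motionless. I handed the job in at about 16 s of the 72 s; no verdict was reported.

**How I found it:** I turned the wheel and let it sag from each side.
- It stuck with the red stripe at about +46° on one side and about +113° on the other. The angle is from the top, turning about the axle.
- The midpoint, about +79.5°, puts the heavy side straight down, with about 33° of sticking on either side, which is inside the stated 25–50°.
- I then gripped the rim with the grip set to 25 N and turned it to the midpoint.

**Last checks:**
- **Angle:** the stripe read 79.1° in the side view. The scene view read 78.1°, but the gripper hides part of the stripe there. The side reading was the same 1 s apart, and the wheel is set to hold there.
- **Grip:** the fingers are closed on the wheel at 40 mm. Joint speeds were about zero.
- **Bystanders:** the tray, beaker, bottle and pot look unmoved.

**What disagreed:** the wrist moment reading drifted with the tool's tilt, so I did not trust the torque measured while gripping. The result rests on how the wheel sagged, as seen by the cameras. The starting position fits it too: the heavy side would have been near the top, where the wheel sticks.

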